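# Thread the stirring shaft through the two arms of the chocolate stirring stand

## Robot

A 6-joint arm with a two-finger parallel gripper is mounted at the origin on the work surface. World frame = base frame: x ahead of the robot, y to its left, z up, the work surface at z = 0. Lengths are in m, angles in rad, forces in N, time in s.
With the tool pointing down it reaches from about 0.375 to 0.975 m from the base axis. Payload 3.8 kg.
Tool frame: the origin (TCP) lies at the very end of the fingers, on their centre line; the grasp point (between the pads) lies bot.hold_point_z behind it (bot.hold_point_z is the distance from the TCP to the grasp point, in m); z points along the fingers, y is the line along which they close (so a half turn about z gives the same grasp; the last joint's range is limited). The gripper opens to 85 mm and grips with 20 to 120 N. Pads are 22 mm wide; open, the fingers measure 114 mm over their backs; the gripper's body (76 mm by 85 mm) begins 54 mm behind the grasp point. The pads swing forward as they close: fully open they stand 13 mm farther back than shut.
Start: joints at [1.307, 0.264, 1.604, -0, 1.274, -0.037], TCP at [0.152, 0.658, 0.231] pointing down, gripper open.
Joint ranges: [-2.63, 2.63], [-0.94, 2.18], [0.31, 2.57], [-1.31, 4.45], [0, 2.66], [-2.55, 2.55]. Speed limits (rad/s): [2.57, 2.57, 3.14, 3.14, 3.14, 3.14].

## Interface

Orientations are given as a rotation vector (axis times angle).
In Python, from workcell import bot, optics gives the robot as it stands (bot), with the cameras (optics).
- The arm moves only by the tool jog_arm, called in YAML: its name, and indented under it one key for each argument. Schema: {"type":"object","properties":{"offsets":{"type":"array","items":{"type":"array","prefixItems":[{"type":"array","items":{"type":"number"},"minItems":3,"maxItems":3},{"type":"number"}],"minItems":2,"maxItems":2},"minItems":1,"maxItems":5},"aperture":{"type":"number"},"squeeze":{"type":"number"},"only":{"type":"string"},"quiet":{"type":"boolean"},"lines":{"type":"string"}},"required":["offsets"],"additionalProperties":false}. offsets is a list of rows, 1 to 5 of them, each written [[dx, dy, dz], turn]: dx, dy, dz in m, then a turn about the tool's z in rad; each row shifts and turns the commanded pose from where the row before left it, along the tool's axes as they then stand; what a row does not reach is not made up. A row lasts 1/8 s, in which the tool goes at most 0.0625 m and 0.188 rad, less where a joint would pass 70% of its speed; a pose out of reach is approached as far as the arm can. aperture is the opening from 0.0 (shut) to 1.0 (fully open), set as the call begins (left out keeps the last). The fingers move at their own pace and stop on an object; squeeze is the grip in N (left out, the last holds). Time passes only in rows, so rows that do not move let the fingers close. The tool returns the time, the measured TCP pose, the force, the opening and the grip force at its end. only (a regular expression) keeps the lines of the reply that match it, lines (a string "A,B") keeps lines A to B, and quiet returns only ok. Input that does not fit is refused with a message, and nothing moves.
- bot.read_state(): the state, without advancing time (a new reading comes with each control period).
- optics.read_camera(name): name is "scene" or "side" or "wrist"; returns the picture (420x560x3 uint8, red, green, blue); there is no depth.
- optics.camera_info(name): a dict with "intrinsics" (3x3 intrinsics, pixels), "k1" (the pictures are not rectified: a ray, as slopes to the right and down, at radius r is drawn at 1 + k1 r^2 times it, then the intrinsics apply), "extrinsics" (4x4, takes a point from camera to world coordinates). Camera axes: x right, y down, z forward; pixel columns grow to the right and rows downward; lengths in m; the calibration is good to about 2 mm. A picture is of the moment at which its call begins: read the wrist's pose just before it. camera_info takes no time and is no camera call; for the wrist camera it gives the pose at the moment of the call.
- bot.finish_job(): hands the job in; it is judged then, once.
The state is a dict: "time": time; "q": joint angles; "joint_vel": joint speeds; "joint_torque": joint torques, N m; "tool_pos": TCP position; "tcp_rot": TCP orientation; "wrist_force": force on the tool from outside, world axes, zero at the start; "torque": the same for the moment, N m; "width": opening from 0.0 (shut) to 1.0 (fully open); "grip_force": force on a finger pad.
Only numpy, scipy, OpenCV 4.12 (cv2) and the standard library are available. Lean on these libraries where they do the work, as an engineer would, in place of code of your own. Each camera call takes 0.05 s, during which the arm holds its last target. There are 200 camera calls.

## Task

Take the stirrer with the orange handle and the long plain shaft from the steel rack and lower it gently, shaft down, through the hole of the stand's upper blue arm and then the hole of the lower blue arm, until its steel disc lies flat on the upper arm; do not drop it in. Let go of it there, and leave the green-handled and black-handled stirrers hanging in the rack.

Things in the scene. Friction and masses are not known exactly. Their poses are not given: they have to be found in the camera images.
- shaft: The stirrer to fit, about 0.25 kg, hanging upright in the rack: orange handle (26 mm diameter, 54 mm tall) on a steel disc (62 mm diameter, 6 mm thick); below it a plain steel shaft, 14 mm diameter, 115 mm long, rounded tip. Origin: centre of the disc's underside, z up along the handle. The handle spans 6 to 60 mm above the origin; the tip is 115 mm below.
- upper_hole (a point): Centre of the round vertical 34 mm through hole in the upper blue arm of the fixed stirring stand, at the arm's top face, 135 mm above the bench; z up, x from the grey column out along the arms. Arms are level, 70 mm wide, this one 10 mm thick. The column, 85 to 125 mm from here along -x, is no taller than this arm; nothing stands above it.
- lower_hole (a point): Centre of the 34 mm through hole in the lower blue arm (8 mm thick), at its top face: straight below the upper hole by 60 mm. A steel bowl is fixed on the stand below; its inner floor is 63 mm below this point, so a shaft resting by its disc hangs clear of it.
- stub: Bystander in the rack: stirrer with the same disc and handle size, but a green handle and a shaft only 45 mm long. Origin: centre of the disc's underside, z up. The fixed steel rack is 270 x 80 mm, its top 135 mm above the bench; three stirrers hang by their discs in 24 mm holes, 85 mm apart in a line, in any order.
- fork: Bystander in the rack: dipping fork with the same disc and handle size, but a black handle and two prongs reaching 95 mm below the disc. Origin: centre of the disc's underside, z up.

How it is judged:
By the outcome, as a careful person would: the job done as asked, in the order asked, and still so for the second after the job is handed in, with the robot touching nothing.
It also fails if it takes over 37 s, if anything falls off the work surface, if the arm or the gripper's body presses on something with over 40 N, if the wrist force passes 120 N, or if a joint passes its speed limit or range.

## Working session

There is one attempt and no reset: what is moved stays moved. The work goes in short steps, Python scripts to look and compute and a tool call to move; the robot and the scene stay as the last step left them, time stands still between calls to the robot, and variables do not carry over. Pictures are saved under pics/ and viewed, at most 10 in all, crops included, and the job is handed in when it is done.

```bash
ls; mkdir -p pics; cat > h.py <<'E'
import numpy as np, cv2
from workcell import bot, optics
def undist(name,uv,info=None):
    i=info or optics.camera_info(name); K=np.array(i["intrinsics"]);k=i["k1"]
    s=np.array([(uv[0]-K[0,2])/K[0,0],(uv[1]-K[1,2])/K[1,1]]); u=s.copy()
    for _ in range(30): u=s/(1+k*(u@u))
    T=np.array(i["extrinsics"]); d=T[:3,:3]@np.array([u[0],u[1],1]); return T[:3,3],d/np.linalg.norm(d)
def onplane(name,uv,z,info=None):
    o,d=undist(name,uv,info); return o+d*(z-o[2])/d[2]
def tri(rays):
    A=np.zeros((3,3));b=np.zeros(3)
    for o,d in rays:
        P=np.eye(3)-np.outer(d,d);A+=P;b+=P@o
    x=np.linalg.solve(A,b); return x,[np.linalg.norm((np.eye(3)-np.outer(d,d))@(x-o)) for o,d in rays]
def proj(name,p,info=None):
    i=info or optics.camera_info(name);T=np.array(i["extrinsics"]);c=T[:3,:3].T@(np.array(p)-T[:3,3]);s=c[:2]/c[2]
    s=s*(1+i["k1"]*(s@s));K=np.array(i["intrinsics"]);return s*[K[0,0],K[1,1]]+K[:2,2]
E
python3 - <<'E'
from h import *
s=bot.read_state();print(bot.hold_point_z,s["tool_pos"],s["tcp_rot"],s["time"])
ims=[]
for n in ["scene","side","wrist"]:
    im=optics.read_camera(n);np.save(f"pics/{n}.npy",im);cv2.imwrite(f"pics/{n}0.png",im[:,:,::-1])
    i=optics.camera_info(n);print(n,i["intrinsics"][0],i["k1"],np.round(i["extrinsics"],3).tolist())
E
```

```text
pics
workcell.py
0.0187 [0.15159019 0.65701217 0.22996855] [-0.35537695 -3.12109288  0.0034309 ] 0.0
scene [398.16023172   0.         275.22076557] -0.01824268619652481 [[-0.083, 0.629, -0.773, 1.138], [0.996, 0.044, -0.072, 0.048], [-0.011, -0.776, -0.63, 0.65], [0.0, 0.0, 0.0, 1.0]]
side [420.7869715    0.         288.42105935] 0.02685302814692309 [[0.971, -0.135, 0.197, 0.376], [-0.239, -0.56, 0.794, -0.727], [0.003, -0.818, -0.576, 0.664], [0.0, 0.0, 0.0, 1.0]]
wrist [363.09874371   0.         279.33265311] 0.010826321931608053 [[0.225, 0.94, 0.256, 0.088], [0.974, -0.217, -0.061, 0.673], [-0.002, 0.263, -0.965, 0.374], [0.0, 0.0, 0.0, 1.0]]
```

View pics/scene0.png

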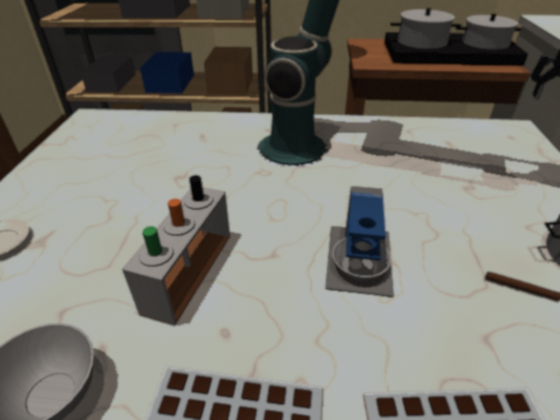

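View pics/side0.png

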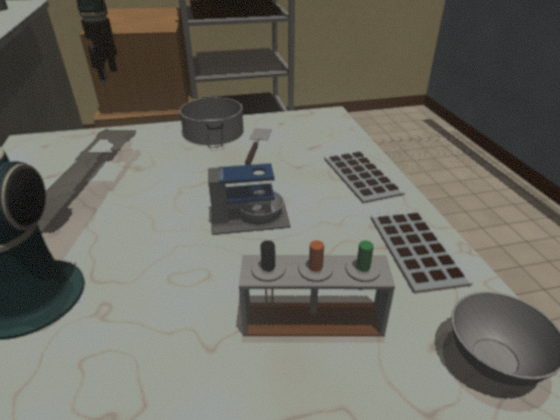

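The scene view has the orange handle at (177,213), in the middle of the rack, with green at (152,240) and black at (196,188); the upper hole is at (367,223). In the side view orange is at (316,255), black at (267,255), green at (365,255) and the upper hole at about (260,173).

```bash
cat > m.py <<'E'
from h import *
seeds={"scene":{"o":(177,213),"g":(152,240),"k":(196,188)},"side":{"o":(316,255),"g":(365,255),"k":(267,255)}}
R={}
for n in ["scene","side"]:
    im=np.load(f"pics/{n}.npy");hsv=cv2.cvtColor(im,cv2.COLOR_RGB2HSV);H,S,V=[hsv[...,k].astype(int) for k in range(3)]
    M={"o":(H<14)&(S>150)&(V>70),"g":(H>45)&(H<80)&(S>110),"k":(V<60)}
    for c,m in M.items():
        N,L,st,ce=cv2.connectedComponentsWithStats(m.astype(np.uint8))
        x,y=seeds[n][c];l=L[y,x]; R[n,c]=ce[l]; print(n,c,l,st[l],ce[l])
    # hole
    x,y={"scene":(367,223),"side":(260,173)}[n]
    cr=im[y-40:y+40,x-50:x+50,::-1];cv2.imwrite(f"pics/hole_{n}.png",cv2.resize(cr,None,fx=6,fy=6,interpolation=cv2.INTER_CUBIC))
for c in "ogk": print(c,tri([undist(n,R[n,c]) for n in ["scene","side"]]),[onplane(n,R[n,c],.168).round(4) for n in ["scene","side"]])
a=cv2.imread("pics/hole_scene.png");b=cv2.imread("pics/hole_side.png");cv2.imwrite("pics/holes.png",cv2.resize(np.vstack([a,b]),(375,600)))
E
python3 m.py
```

```text
scene o 0 [     0      0    560    420 232746] [278.54690091 210.69036203]
scene g 7 [144 227  17  28 316] [151.87025316 240.52848101]
scene k 16 [190 176  15  25 262] [196.54198473 188.45419847]
side o 0 [     0      0    560    420 235142] [279.49086935 209.49122233]
side g 0 [     0      0    560    420 235047] [279.5838109  209.47289266]
side k 263 [261 242  13  29 334] [267.41017964 255.97904192]
o (array([ 0.52834242, -0.00715259,  0.14779258]), [np.float64(0.009272061893311442), np.float64(0.009272061893311409)]) [array([ 5.413e-01, -4.000e-04,  1.680e-01]), array([ 0.5256, -0.0479,  0.168 ])]
g (array([ 0.5669486 , -0.18277965,  0.19554303]), [np.float64(0.08485017902854353), np.float64(0.08485017902854351)]) [array([ 0.6412, -0.2187,  0.168 ]), array([ 0.5258, -0.0479,  0.168 ])]
k (array([ 0.47464111, -0.17761068,  0.16516659]), [np.float64(0.0006219563155409023), np.float64(0.0006219563155410351)]) [array([ 0.4793, -0.1765,  0.168 ]), array([ 0.4738, -0.18  ,  0.168 ])]
```

View pics/holes.png

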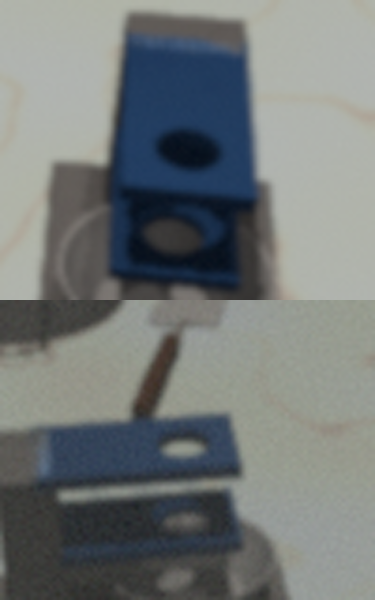

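The crops show the upper hole's rim centred at about (367.4,222.7) in scene and (259.1,171.4) in side. The colour thresholds need fixing, so I'll refine them with masks.

```bash
python3 - <<'E'
from h import *
seeds={"scene":{"o":(177,213),"g":(152,240),"k":(196,188)},"side":{"o":(316,255),"g":(365,255),"k":(267,255)}}
R={}
for n in ["scene","side"]:
    im=cv2.GaussianBlur(np.load(f"pics/{n}.npy"),(3,3),0);hsv=cv2.cvtColor(im,cv2.COLOR_RGB2HSV)
    for c,(x,y) in seeds[n].items():
        h=hsv[y-3:y+4,x-2:x+3].reshape(-1,3); h=np.median(h,0).astype(int);d=np.abs(hsv.astype(int)-h)
        d[...,0]=np.minimum(d[...,0],180-d[...,0])
        m=((d[...,0]<14)&(d[...,1]<90)&(d[...,2]<70)&(hsv[...,1]>90)) if c!="k" else hsv[...,2]<60
        w=np.zeros(m.shape,bool);w[y-25:y+25,x-15:x+16]=1
        N,L,st,ce=cv2.connectedComponentsWithStats((m&w).astype(np.uint8));l=1+np.argmax(st[1:,4]);R[n,c]=ce[l]
        print(n,c,h,st[l],ce[l].round(1))
    x,y={"scene":(367,223),"side":(259,171)}[n]
    w=hsv[y-9:y+10,x-13:x+14]
    # hole: scene = dark inside blue; side = non-blue-saturated inside arm
    B=(hsv[...,0]>100)&(hsv[...,0]<125)&(hsv[...,1]>130)
    m=(hsv[...,2]<70) if n=="scene" else ~(B&(hsv[...,2]>85))
    w=np.zeros(m.shape,bool);w[y-(12 if n=="scene" else 7):y+(11 if n=="scene" else 7),x-14:x+15]=1
    N,L,st,ce=cv2.connectedComponentsWithStats((m&w).astype(np.uint8));l=L[y,x];print("hole",n,l,st[l],ce[l]);R[n,"h"]=ce[l]
for c,z in [("o",.168),("g",.168),("k",.168),("h",.135)]:
    p,e=tri([undist(n,R[n,c]) for n in ["scene","side"]]);print(c,p.round(4),np.round(e,4),[onplane(n,R[n,c],z).round(4) for n in ["scene","side"]])
for n,uv in [("scene",(367.4,222.7)),("side",(259.1,171.4))]: print(onplane(n,uv,.135).round(4))
# arm end corners of scene crop
for u,v in [(122,187),(255,195),(127,37),(247,45)]: print(onplane("scene",(u/3.75+317,v/3.75+183),.135).round(4))
for u,v in [(225,416),(242,474),(40,485),(37,428)]: print("s",onplane("side",(u/3.75+210,(v-300)/3.75+133),.135).round(4))
E
```

```text
scene o [ 10 210  65] [169 202  15  24 223] [176.6 214.6]
scene g [ 66 166  42] [144 230  17  25 256] [152.6 243.1]
scene k [0 0 5] [190 176  15  25 257] [196.6 188.6]
hole scene 1 [359 217  17  12 146] [366.80136986 222.47945205]
side o [  9 109  81] [310 241  14  30 314] [316.3 254.7]
side g [60 66 61] [361 242  11   9  78] [365.9 245.6]
side k [30 12 46] [261 242  13  29 324] [267.3 256. ]
hole side 1 [245 164  29  14 406] [259.  170.5]
o [ 0.5603 -0.1954  0.1647] [0.0019 0.0019] [array([ 0.5665, -0.1945,  0.168 ]), array([ 0.5582, -0.1968,  0.168 ])]
g [ 0.6506 -0.2083  0.1761] [0.0051 0.0051] [array([ 0.6475, -0.2152,  0.168 ]), array([ 0.6527, -0.1945,  0.168 ])]
k [ 0.4746 -0.1775  0.165 ] [0.0007 0.0007] [array([ 0.4797, -0.1764,  0.168 ]), array([ 0.4737, -0.18  ,  0.168 ])]
h [0.5235 0.1743 0.1335] [0.0002 0.0002] [array([0.5255, 0.1738, 0.135 ]), array([0.523 , 0.1721, 0.135 ])]
[0.5261 0.1749 0.135 ]
[0.5224 0.1677 0.135 ]
[0.5588 0.1378 0.135 ]
[0.5602 0.2049 0.135 ]
[0.4278 0.1486 0.135 ]
[0.4309 0.217  0.135 ]
s [0.5564 0.1982 0.135 ]
s [0.5516 0.1216 0.135 ]
s [0.4242 0.1384 0.135 ]
s [0.4303 0.2114 0.135 ]
```

Orange handle ≈ (0.561,-0.196), in line with the others and about 86 mm from black. Hole ≈ (0.524,0.173,0.134), with arm width ≈ 68 mm. The tool's y axis (77°) is already perpendicular to the rack line. I'll move above the handle next.

jog_arm:
  offsets:
    - [[-0.038,-0.048,-0.006],0]
    - [[-0.038,-0.048,-0.006],0]
    - [[-0.038,-0.048,-0.006],0]
    - [[-0.038,-0.048,-0.006],0]
    - [[-0.038,-0.048,-0.006],0]
  aperture: 1.0

```text
time: 0.78
tool_pos: [0.2833, 0.3792, 0.2612]
tcp_rot: [0.354, 3.121, -0.0]
wrist_force: [1.0, 1.0, 0.1]
width: 1.002
grip_force: 0.0
```

jog_arm:
  offsets:
    - [[-0.038,-0.048,0],0]
    - [[-0.038,-0.048,0],0]
    - [[-0.038,-0.048,0],0]
    - [[-0.038,-0.048,0],0]
    - [[-0.038,-0.048,0],0]

```text
time: 1.4
tool_pos: [0.4145, 0.1027, 0.2613]
tcp_rot: [0.355, 3.121, 0.001]
wrist_force: [0.8, 0.2, -0.2]
width: 0.997
grip_force: 0.0
```

jog_arm:
  offsets:
    - [[-0.038,-0.048,0],0]
    - [[-0.038,-0.048,0],0]
    - [[-0.038,-0.048,0],0]
    - [[-0.038,-0.048,0],0]
    - [[-0.038,-0.048,0],0]

```text
time: 2.02
tool_pos: [0.5457, -0.174, 0.2611]
tcp_rot: [-0.356, -3.121, -0.0]
wrist_force: [0.5, -0.4, 1.0]
width: 1.002
grip_force: 0.0
```

jog_arm:
  offsets:
    - [[-0.02,-0.019,0],0]
    - [[0,0,0],0]

```text
time: 2.28
tool_pos: [0.5608, -0.1968, 0.2604]
tcp_rot: [-0.359, -3.12, -0.0]
wrist_force: [-0.1, 0.2, -0.2]
width: 0.998
grip_force: 0.0
```

```bash
cat > w.py <<'E'
import sys
from h import *
s=bot.read_state();i=optics.camera_info("wrist");im=optics.read_camera("wrist");np.save(f"pics/{sys.argv[1]}.npy",im)
import pickle;pickle.dump((s,i),open(f"pics/{sys.argv[1]}.pkl","wb"))
cv2.imwrite(f"pics/{sys.argv[1]}.png",im[:,:,::-1]);print(s["tool_pos"],s["tcp_rot"],s["time"])
E
python3 w.py w1
```

```text
[ 0.56077112 -0.19681457  0.26036628] [-3.59434742e-01 -3.11973385e+00 -2.75625652e-04] 2.275
```

View pics/w1.png

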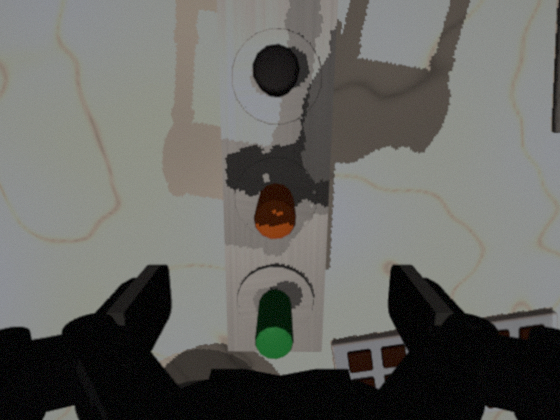

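The wrist view shows the orange handle at (275,210), top cap at about (275,222), with black at (276,70), green at (274,330) and the fingertips at about y=275. I'll compute where the tool axis meets the handle height.

```bash
python3 - <<'E'
from h import *
import pickle
s,i=pickle.load(open("pics/w1.pkl","rb"));t=np.array(s["tool_pos"])
for z in [t[2],.195,.141]: print(z,proj("wrist",[t[0],t[1],z],i).round(1))
im=np.load("pics/w1.npy");hsv=cv2.cvtColor(im,cv2.COLOR_RGB2HSV)
def comp(m,x,y):
    N,L,st,ce=cv2.connectedComponentsWithStats(m.astype(np.uint8));l=L[y,x];return st[l],ce[l]
print("orange",comp((hsv[...,0]<14)&(hsv[...,1]>150),275,225), comp((hsv[...,0]<14)&(hsv[...,1]>150)&(hsv[...,2]>110),275,230))
for n,uv,z in [("o cap",(275,222),.195),("o centre",(275,210),.168),("g cap",(274,340),.195),("k cap",(276,70),.195),("k disc",(276.5,76),.141),("g disc",(276,294),.141)]: print(n,onplane("wrist",uv,z,i).round(4))
# rack edges at z=.135
e=[onplane("wrist",uv,.135,i) for uv in [(222,50),(230,320),(335,60),(324,320)]];print(np.round(e,4))
E
```

```text
0.26036628181222665 [277.9 269.1]
0.195 [278.3 223.5]
0.141 [278.5 201.8]
orange (array([ 255,  184,   40,   54, 1713], dtype=int32), array([274.95563339, 211.62113252])) (array([256, 223,  37,  15, 362], dtype=int32), array([274.63812155, 230.21823204]))
o cap [ 0.5594 -0.1985  0.195 ]
o centre [ 0.5592 -0.1988  0.168 ]
g cap [ 0.6385 -0.2179  0.195 ]
k cap [ 0.476  -0.1782  0.195 ]
k disc [ 0.4744 -0.178   0.141 ]
g disc [ 0.6344 -0.2161  0.141 ]
[[ 0.4491 -0.2104  0.135 ]
 [ 0.6521 -0.2598  0.135 ]
 [ 0.473  -0.1362  0.135 ]
 [ 0.67   -0.1833  0.135 ]]
```

jog_arm:
  offsets:
    - [[0.001,-0.002,0.03],0]
    - [[0,0,0.03],0]
    - [[0,0,0.03],0]
    - [[0,0,0.017],0]
    - [[0,0,0],0]

```text
time: 2.95
tool_pos: [0.5578, -0.1954, 0.1529]
tcp_rot: [-0.354, -3.119, -0.002]
wrist_force: [0.3, 0.1, 0.2]
width: 1.003
grip_force: 0.0
```

jog_arm:
  offsets:
    - [[0,0,0],0]
    - [[0,0,0],0]
    - [[0,0,0],0]
    - [[0,0,0],0]
    - [[0,0,0],0]
  aperture: 0.0
  squeeze: 50

```text
time: 3.58
tool_pos: [0.5598, -0.1973, 0.1555]
tcp_rot: [0.355, 3.12, -0.001]
wrist_force: [-1.0, -0.1, 5.7]
width: 0.289
grip_force: 49.7
```

jog_arm:
  offsets:
    - [[0,0,0],0]
    - [[0,0,0],0]

```text
time: 3.82
tool_pos: [0.5598, -0.1973, 0.1555]
tcp_rot: [0.355, 3.12, -0.001]
wrist_force: [-0.9, -1.0, 6.3]
width: 0.292
grip_force: 49.7
```

jog_arm:
  offsets:
    - [[0,0,-0.02],0]
    - [[0,0,-0.03],0]
    - [[0,0,-0.04],0]
    - [[0,0,-0.04],0]
    - [[0,0,-0.03],0]

```text
time: 4.45
tool_pos: [0.5592, -0.1965, 0.3168]
tcp_rot: [0.355, 3.12, 0.0]
wrist_force: [-0.3, 0.0, -2.5]
width: 0.29
grip_force: 49.3
```

jog_arm:
  offsets:
    - [[0,0,0],0]
    - [[0,0,0],0]

```text
time: 4.7
tool_pos: [0.5583, -0.1963, 0.3128]
tcp_rot: [-0.355, -3.119, -0.001]
wrist_force: [0.0, -0.3, -1.4]
width: 0.286
grip_force: 49.3
```

```bash
python3 - <<'E'
from h import *
s=bot.read_state();print(s["tool_pos"],s["wrist_force"],s["torque"],s["width"])
for n in ["scene","side"]:
    im=optics.read_camera(n);np.save(f"pics/{n}1.npy",im);cv2.imwrite(f"pics/{n}1.png",im[:,:,::-1])
a=cv2.imread("pics/scene1.png")[20:320,80:380];b=cv2.imread("pics/side1.png")[60:360,170:470]
cv2.imwrite("pics/lift.png",cv2.resize(np.hstack([a,b]),(800,400)))
E
```

```text
[ 0.55831914 -0.19632503  0.31279571] [ 0.03470398 -0.26621163 -1.3705097 ] [-0.03134771 -0.01104804 -0.00921615] 0.2864409391071311
```

View pics/lift.png

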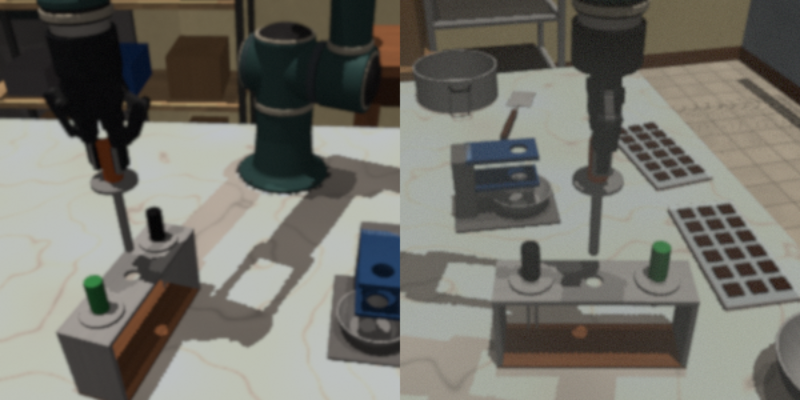

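The stirrer is held, with the green and black ones still hanging. The shaft tip is at about (176,207) in scene and (315.5,249) in side; the disc is at (166,156) and (318.5,196). I'll check its tilt.

```bash
python3 - <<'E'
from h import *
t=bot.read_state()["tool_pos"]
for nm,a,b in [("tip",(176,207),(315.5,249)),("disc",(166.3,155.8),(318.5,195.8))]:
    p,e=tri([undist("scene",a),undist("side",b)]);print(nm,p.round(4),np.round(e,4),(p-t).round(4))
for n in ["scene","side"]:
    for z in (.298,.183): print(n,z,proj(n,[t[0],t[1],z]).round(1))
# shaft pixels per row
for n,r,x0,x1 in [("scene",range(166,206,5),160,186),("side",range(206,250,5),300,330)]:
    g=cv2.cvtColor(np.load(f"pics/{n}1.npy"),cv2.COLOR_RGB2GRAY)
    for y in r:
        row=g[y,x0:x1].astype(int);w=np.where(row<row.max()-35)[0];print(n,y,x0+w.min(),x0+w.max(),end="; ")
    print()
E
```

```text
tip [ 0.5572 -0.1958  0.1798] [0.0008 0.0008] [-0.0007  0.0005 -0.1319]
disc [ 0.5569 -0.1948  0.292 ] [0.0005 0.0005] [-0.0011  0.0015 -0.0197]
scene 0.298 [164.5 153.3]
scene 0.183 [175.7 205.6]
side 0.298 [319.4 192.8]
side 0.183 [316.4 248. ]
scene 166 160 172; scene 171 165 173; scene 176 166 174; scene 181 167 175; scene 186 168 176; scene 191 169 177; scene 196 171 178; scene 201 172 185; 
side 206 310 328; side 211 313 321; side 216 313 321; side 221 313 320; side 226 312 320; side 231 312 320; side 236 312 319; side 241 311 319; side 246 311 319;
```

The shaft is vertical and on the tool axis; tip at z≈0.18, disc underside ≈0.293. Moving over the hole now.

jog_arm:
  offsets:
    - [[0.01,0.03,0],0]
    - [[0.015,0.045,0],0]
    - [[0.016,0.05,0],0]
    - [[0.016,0.05,0],0]
    - [[0.016,0.05,0],0]

```text
time: 5.42
tool_pos: [0.5373, 0.0404, 0.3122]
tcp_rot: [-0.356, -3.118, 0.0]
wrist_force: [0.5, -0.4, -1.5]
width: 0.288
grip_force: 49.5
```

jog_arm:
  offsets:
    - [[0.016,0.05,0],0]
    - [[0.015,0.04,0],0]
    - [[0.008,0.024,0],0]
    - [[0.004,0.012,0],0]
    - [[0,0,0],0]

```text
time: 6.05
tool_pos: [0.5245, 0.1715, 0.3131]
tcp_rot: [-0.354, -3.12, 0.002]
wrist_force: [-0.2, -0.0, -1.7]
width: 0.294
grip_force: 49.5
```

jog_arm:
  offsets:
    - [[0,0,0],0]
    - [[0,0,0],0]

```text
time: 6.3
tool_pos: [0.5252, 0.1703, 0.3142]
tcp_rot: [-0.358, -3.121, 0.001]
wrist_force: [-0.1, -0.3, -2.5]
width: 0.291
grip_force: 49.5
```

```bash
python3 w.py w2
python3 - <<'E'
from h import *
s=bot.read_state();print(s["tool_pos"],s["wrist_force"],s["torque"],s["width"])
for n in ["scene","side"]:
    im=optics.read_camera(n);np.save(f"pics/{n}2.npy",im);cv2.imwrite(f"pics/{n}2.png",im[:,:,::-1])
a=cv2.imread("pics/scene2.png")[130:280,290:440];b=cv2.imread("pics/side2.png")[90:240,190:340];w=cv2.imread("pics/w2.png")
cv2.imwrite("pics/over.png",np.hstack([cv2.resize(x,(d,400),interpolation=cv2.INTER_CUBIC) for x,d in [(a,400),(b,400)]]))
E
```

```text
[0.52517778 0.17028279 0.31420256] [-3.57719200e-01 -3.12111092e+00  5.80390601e-04] 6.3
[0.52518756 0.17040298 0.31430924] [ 0.62975838 -0.33438604 -1.31518278] [-0.01141128  0.01839022 -0.0350829 ] 0.29134607614575225
```

View pics/over.png

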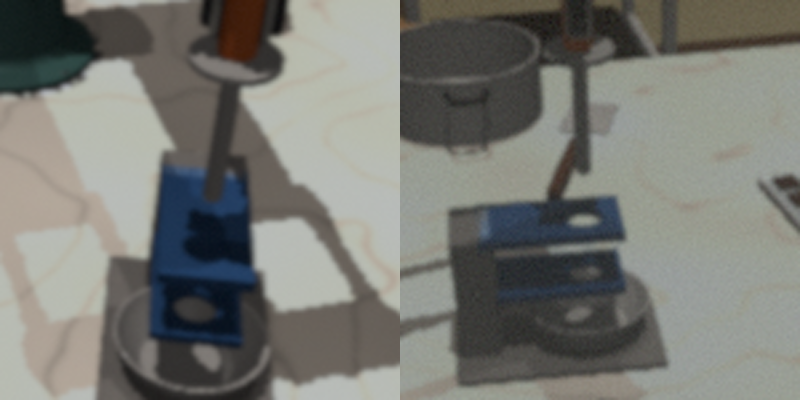

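View pics/w2.png

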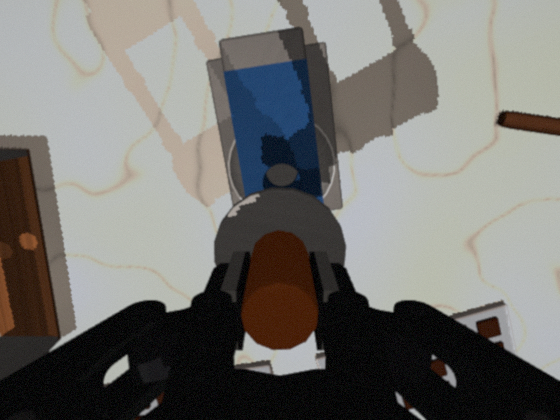

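Over the stand, the tip is at about (369.9,203.9) in scene and (258.6,153.7) in side; the wrist view shows the tip at (281,175), just inside the arm edges. Comparing tip with hole within each camera cancels calibration bias.

```bash
python3 - <<'E'
from h import *
import pickle
tip={"scene":(369.9,203.5),"side":(258.6,153.3)};hole={"scene":(367.2,222.5),"side":(259.1,171.1)}
p,e=tri([undist(n,tip[n]) for n in tip]);print("tip",p.round(4),e)
h,e=tri([undist(n,hole[n]) for n in hole]);print("hole",h.round(4),e)
for n in tip:
    a=onplane(n,tip[n],p[2]);b=onplane(n,hole[n],.135);print(n,a.round(4),b.round(4),"go",(b-a).round(4)[:2])
s,i=pickle.load(open("pics/w2.pkl","rb"))
print("wrist tip",onplane("wrist",(281,175),.182,i).round(4))
E=[onplane("wrist",uv,.135,i)[:2] for uv in [(225,72),(240,200),(306,60),(323,195)]];print(np.round(E,4))
d=E[1]-E[0];d/=np.linalg.norm(d);nrm=np.array([-d[1],d[0]])
print("dir",d,"width",(E[2]-E[0])@nrm,(E[3]-E[0])@nrm,"axis offset of tcp",(np.array(s["tool_pos"][:2])-E[0])@nrm)
E
```

```text
tip [0.5242 0.1737 0.1818] [np.float64(0.00021206191225702853), np.float64(0.0002120619122569017)]
hole [0.5232 0.1747 0.1323] [np.float64(0.000664470621009077), np.float64(0.0006644706210091597)]
scene [0.5245 0.1735 0.1818] [0.5255 0.1745 0.135 ] go [0.001 0.001]
side [0.5242 0.1741 0.1818] [0.5227 0.1691 0.135 ] go [-0.0015 -0.005 ]
wrist tip [0.5082 0.1761 0.182 ]
[[0.4211 0.1485]
 [0.5303 0.1327]
 [0.4273 0.2163]
 [0.5428 0.2076]]
dir [ 0.98971794 -0.14303285] width 0.06793287178521426 0.0759237232443743 axis offset of tcp 0.036423806730692745
```

Offset is within about 2 mm, against a 10 mm clearance. Descending in stages and watching the force.

jog_arm:
  offsets:
    - [[0,0,0.012],0]
    - [[0,0,0.012],0]
    - [[0,0,0.012],0]
    - [[0,0,0.01],0]
    - [[0,0,0],0]

```text
time: 7.08
tool_pos: [0.5241, 0.1711, 0.2666]
tcp_rot: [-0.355, -3.119, 0.002]
wrist_force: [0.2, 0.3, -2.2]
width: 0.289
grip_force: 49.5
```

jog_arm:
  offsets:
    - [[0,0,0.007],0]
    - [[0,0,0.007],0]
    - [[0,0,0.007],0]
    - [[0,0,0.007],0]
    - [[0,0,0],0]

```text
time: 7.7
tool_pos: [0.5244, 0.1712, 0.2393]
tcp_rot: [-0.355, -3.12, 0.001]
wrist_force: [-0.2, -0.4, -1.4]
width: 0.29
grip_force: 49.5
```

```bash
python3 - <<'E'
from h import *
s=bot.read_state();print(s["tool_pos"],s["wrist_force"],s["torque"],s["width"])
for n in ["scene","side"]:
    im=optics.read_camera(n);np.save(f"pics/{n}3.npy",im);cv2.imwrite(f"pics/{n}3.png",im[:,:,::-1])
a=cv2.imread("pics/scene3.png")[160:280,310:430];b=cv2.imread("pics/side3.png")[120:240,200:320]
cv2.imwrite("pics/in.png",np.hstack([cv2.resize(x,(400,400),interpolation=cv2.INTER_CUBIC) for x in (a,b)]))
E
```

```text
[0.52440566 0.17118257 0.23925959] [-0.19282249 -0.40672139 -1.40541409] [-0.01414111  0.0085324   0.02571346] 0.28988025379201
```

View pics/in.png

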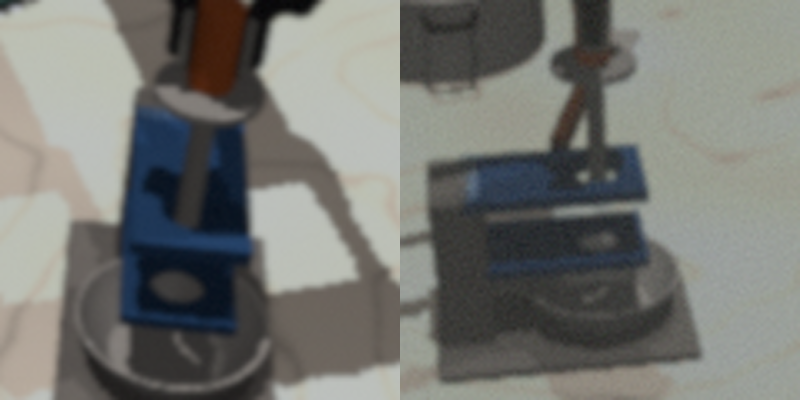

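The shaft is in the upper hole with light visible on both sides, tip now at z≈0.104 and no contact force. Continuing slowly through the lower hole.

jog_arm:
  offsets:
    - [[0,0,0.007],0]
    - [[0,0,0.007],0]
    - [[0,0,0.007],0]
    - [[0,0,0.007],0]
    - [[0,0,0.007],0]

```text
time: 8.43
tool_pos: [0.5249, 0.1713, 0.2047]
tcp_rot: [-0.355, -3.121, 0.0]
wrist_force: [0.7, 0.2, -1.9]
width: 0.291
grip_force: 49.5
```

jog_arm:
  offsets:
    - [[0,0,0.005],0]
    - [[0,0,0.005],0]
    - [[0,0,0.005],0]
    - [[0,0,0],0]
    - [[0,0,0],0]

```text
time: 9.05
tool_pos: [0.5251, 0.1714, 0.1905]
tcp_rot: [0.355, 3.121, 0.0]
wrist_force: [-0.0, 0.4, -2.1]
width: 0.29
grip_force: 49.5
```

jog_arm:
  offsets:
    - [[0,0,0.007],0]
    - [[0,0,0.007],0]
    - [[0,0,0.007],0]
    - [[0,0,0.004],0]
    - [[0,0,0],0]

```text
time: 9.68
tool_pos: [0.5246, 0.1712, 0.1646]
tcp_rot: [-0.355, -3.12, 0.001]
wrist_force: [-0.6, -0.1, -1.8]
width: 0.291
grip_force: 49.5
```

jog_arm:
  offsets:
    - [[0,0,0.003],0]
    - [[0,0,0.002],0]
    - [[0,0,0.001],0]
    - [[0,0,0],0]

```text
time: 10.18
tool_pos: [0.5249, 0.1713, 0.1592]
tcp_rot: [-0.355, -3.121, 0.0]
wrist_force: [0.2, 0.3, -2.5]
width: 0.29
grip_force: 49.5
```

jog_arm:
  offsets:
    - [[0,0,0.001],0]
    - [[0,0,0.001],0]
    - [[0,0,0],0]

```text
time: 10.55
tool_pos: [0.5249, 0.1713, 0.1572]
tcp_rot: [-0.355, -3.121, 0.0]
wrist_force: [0.7, 1.4, -2.3]
width: 0.294
grip_force: 49.5
```

jog_arm:
  offsets:
    - [[0,0,0.001],0]
    - [[0,0,0],0]

```text
time: 10.8
tool_pos: [0.5249, 0.1713, 0.1562]
tcp_rot: [-0.355, -3.121, 0.0]
wrist_force: [-0.5, -1.3, -2.5]
width: 0.289
grip_force: 49.5
```

jog_arm:
  offsets:
    - [[0,0,0.001],0]
    - [[0,0,0],0]

```text
time: 11.05
tool_pos: [0.525, 0.1714, 0.1555]
tcp_rot: [0.355, 3.121, 0.0]
wrist_force: [-0.7, -1.1, -1.3]
width: 0.291
grip_force: 49.7
```

jog_arm:
  offsets:
    - [[0,0,0.0005],0]
    - [[0,0,0],0]

```text
time: 11.3
tool_pos: [0.525, 0.1714, 0.1555]
tcp_rot: [0.355, 3.121, 0.0]
wrist_force: [-3.1, -0.7, 4.3]
width: 0.291
grip_force: 50.1
```

Contact: the force rose to +4 N and the height stopped at 0.1555, matching the rack-seated value. Releasing and looking.

jog_arm:
  offsets:
    - [[0,0,0],0]
    - [[0,0,0],0]
    - [[0,0,0],0]
  aperture: 0.5

```text
time: 11.68
tool_pos: [0.525, 0.1713, 0.1546]
tcp_rot: [-0.355, -3.121, 0.0]
wrist_force: [0.1, 0.9, 0.5]
width: 0.496
grip_force: 0.0
```

jog_arm:
  offsets:
    - [[0,0,0],0]
    - [[0,0,0],0]
  aperture: 1.0

```text
time: 11.92
tool_pos: [0.525, 0.1713, 0.1547]
tcp_rot: [-0.356, -3.121, 0.0]
wrist_force: [0.2, 0.6, 0.4]
width: 0.901
grip_force: 0.0
```

jog_arm:
  offsets:
    - [[0,0,-0.01],0]
    - [[0,0,-0.03],0]
    - [[0,0,-0.05],0]
    - [[0,0,-0.05],0]
    - [[0,0,0],0]

```text
time: 12.55
tool_pos: [0.5281, 0.1722, 0.3018]
tcp_rot: [0.354, 3.111, 0.007]
wrist_force: [1.0, 0.1, -0.2]
width: 0.998
grip_force: 0.0
```

```bash
python3 - <<'E'
from h import *
for n in ["scene","side"]:
    im=optics.read_camera(n);np.save(f"pics/{n}4.npy",im);cv2.imwrite(f"pics/{n}4.png",im[:,:,::-1])
a=cv2.imread("pics/scene4.png")[120:320,120:420];b=cv2.imread("pics/side4.png")[120:320,150:450]
cv2.imwrite("pics/done.png",np.hstack([cv2.resize(x,(400,267),interpolation=cv2.INTER_CUBIC) for x in (a,b)]))
E
python3 w.py w5
```

```text
[0.52539359 0.17142482 0.29613927] [3.55262746e-01 3.11914781e+00 1.34819153e-03] 12.65
```

View pics/done.png

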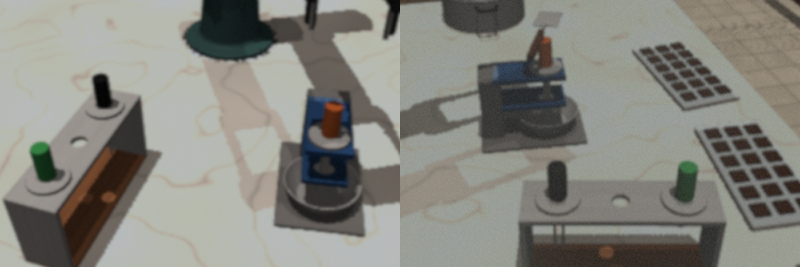

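The orange stirrer stands upright with its disc flat on the upper arm (scene crop (330,120), side crop (545,52)). The shaft goes through to the bowl, and green and black still hang in the rack.

jog_arm:
  offsets:
    - [[0,0,0],0]
    - [[0,0,0],0]

```text
time: 12.95
tool_pos: [0.5242, 0.1711, 0.2932]
tcp_rot: [-0.355, -3.119, 0.002]
wrist_force: [-0.0, 0.3, -1.3]
width: 0.999
grip_force: 0.0
```

```bash
python3 -c "
from workcell import bot, optics
print(bot.finish_job())"
```

```text
the job is handed in; nothing more can be done
None
```

The orange-handled stirrer was lowered through both holes and released with its disc on the upper arm; the green and black stirrers still hang in the rack, and the job was handed in at about 13 s (no verdict was returned).

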